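# Refit the stirring knob of the compost caddy

## Task

Press the compost caddy's pedal lever down to its stop so that the lid flips open and stays open. Then take the stirring knob from the timber board, turn it so that its flat matches the flat of the D-shaft under the lid, push it fully home on the shaft, and finish while still holding the knob and pressing the springy shaft down to the bottom of its travel. Leave everything else where it stands.

Things in the scene. Friction and masses are not known exactly. Their poses are not given: they have to be found in the camera images.
- caddy: Stainless-steel compost caddy, fixed: box 190 (x) x 220 (y) x 120 mm high, 165 with the lid shut. Origin: centre of its underside, z up. The pedal lever stands out from its -y side, the lid is hinged along the top edge of its +y side. Its flat grey top deck, 120 mm above the bench, carries the stirrer shaft.
- pedal (a joint): Pedal lever, rad: 0 = at rest (sloping 0.2 rad up, away from the caddy), 0.40 = down at its stop (0.2 rad down). Its hinge lies along the caddy's x on the -y wall, 75 mm above the bench. It springs back when let go. At the middle of the paddle it takes about 5 to 10 N at the start, while lifting the lid, then less.
- pedal_pad (a point): Middle of the upper face of the pedal's paddle, where to press: 78 mm out from the hinge. The paddle is a steel plate 70 mm along the caddy's x, 50 mm wide, 8 mm thick. Its upper face is 95 mm above the bench at rest and 63 mm at the stop: it sinks 32 mm, nearly straight down.
- lid (a joint): Caddy lid, rad: 0 = shut, 2.1 = fully open, leaning back beyond the +y side. The pedal lifts it, to 1.7 rad at the pedal's stop. Past about 1.4 rad it falls open to 2.1 and stays when the pedal is let go; short of that it falls shut. Steel cover 190 x 216 mm, 45 mm deep; open, its free edge is about 300 mm above the bench.
- lid_edge (a point): Middle of the lid's free edge, at the lid's top face.
- shaft_seat (a point): Foot of the stirrer's D-shaft, on its axis, on the collar's top where the knob's underside rests; 134 mm above the bench if not pressed. z up, x out of the flat. Shaft 18 mm in diameter, 20 mm tall above here, flat 5 mm from the axis; its top 6 mm taper by 2.5 mm. Collar 50 mm across, flat on the same side. Neither turns. Under the lid, near the deck's middle, in a bezel 68 mm wide, 4 mm high.
- shaft (a joint): How far shaft and collar are pressed down, m: 0 = up, 0.008 = bottom of travel. A spring pushes them up: about 4 N at the top, 10 N at the bottom. A force that stays on is needed to keep them down.
- knob: Stirring knob, black, steel bar, loose, 60 g, bore down on the board. Origin: centre of underside, z up. Skirt 44 mm across, 26 high, rim flat on its +x side, 16 from the axis. On top a grip bar along x (-18 to +16 mm), 14 wide in y, from 26 to 46 mm high. D-bore on the axis, 22 deep, flat on the +x side, 1.2 mm clearance: goes on only with +x along the shaft seat's +x within 0.12 rad.
- board: Timber serving board, fixed, 300 mm (x) by 200 mm (y), 18 mm thick. Origin: centre of its underside. The knob and a pinch bowl lie on it.
- pinch_bowl: Bystander: white pinch bowl on the far part of the board, 68 mm across, 30 mm high. Origin under its centre.
- bento: Bystander: open lime bento tray 200 x 140 x 50 mm. Origin under its centre.
- glass_box: Bystander: glass container with white locking lid, 172 x 122 x 67 mm. Origin under its centre.
- egg_mould_a: Bystander: grey silicone egg mould, six domes, 110 x 160 mm, 28 mm high. Origin under its centre.
- egg_mould_b: Bystander: a second egg mould, the same as the first.
- mug: Bystander: white mug, 80 mm across without its handle, 90 mm high. Origin under its centre.
- mill: Bystander: dark timber pepper mill, 52 mm across, 160 mm high. Origin under its centre.
Not all that is in view belongs to the job. Several things have the shape of the knob; the one meant has the colours described above.

How it is judged:
On the way, in this order (a step that is already met when the one before it is completed fails the run):
1. the pedal is pressed down to its stop (value of joint pedal above 0.36 rad), for 0.1 s.
2. the pedal is let go and the lid stays open (value of joint pedal below 0.12 rad and value of joint lid above 1.7 rad), for 0.2 s.
At the end, for the whole second after the job is handed in: Lid open (over 1.7 rad); knob on the D-shaft: underside within 2.5 mm of the collar, axes within 3 mm, x axes within 0.2 rad, upright within 0.12 rad; at rest, fingers still on it (over 2 N), pressing the shaft down at least 5.5 of its 8 mm (value of joint lid above 1.7 rad and horizontal distance between knob and shaft_seat below 0.003 m and z of knob in the frame of shaft_seat between -0.003 and 0.0025 m and angle between the x axis of knob and the x axis of shaft_seat, either way round below 0.2 rad and angle between knob's own z axis and vertical below 0.12 rad and value of joint shaft above 0.0055 m and contact force between the fingers and knob above 2 N and linear speed of knob below 0.02 m/s); the arm keeps its last pose, push and grip.
It fails at once if another thing on the bench or board is pushed away (more than 30 mm) (distance of any of pinch_bowl, bento, glass_box, egg_mould_a, egg_mould_b, mug, mill from where it was at the start of the episode above 0.03 m).
It also fails if it takes over 58 s, if anything falls off the work surface, if the arm or the gripper's body presses on something with over 40 N, if the wrist force passes 120 N, or if a joint passes its speed limit or range.

## Robot

A 7-joint arm with a two-finger parallel gripper is mounted at the origin on the work surface. World frame = base frame: x ahead of the robot, y to its left, z up, the work surface at z = 0. Lengths are in m, angles in rad, forces in N, time in s.
With the tool pointing down it reaches from about 0.425 to 0.875 m from the base axis. Payload 4.7 kg.
Tool frame: the origin (TCP) lies midway between the tips of the shut fingers; the grasp point (between the pads) lies env.hold_point_z behind it (env.hold_point_z is the distance from the TCP to the grasp point, in m); z points along the fingers, x is the direction in which the jaws open and shut, and the axes are right-handed (so a half turn about z gives the same grasp; the last joint's range is limited). The gripper opens to 85 mm and grips with 20 to 120 N. Pads are 22 mm wide; open, the fingers measure 114 mm over their backs; the gripper's body (76 mm by 85 mm) begins 54 mm behind the grasp point. The pads swing forward as they close: fully open they stand 13 mm farther back than shut.
Start: joints at [-1.191, 0.321, -0.07, 1.45, 0.023, 1.371, -0.057], TCP at [0.233, 0.607, 0.231] pointing down, gripper open.
Joint ranges: [-2.86, 2.86], [-0.3, 2.09], [-1.38, 1.24], [0.06, 2.45], [-1.56, 4.7], [0.09, 2.05], [-2.69, 2.69]. Speed limits (rad/s): [2.57, 2.57, 3.14, 3.14, 3.14, 3.14, 3.14].

## Interface

Orientations are given as a rotation vector (axis times angle).
In Python, from rig import env gives the robot as it stands.
- The arm moves only by the shell command python3 -m pendant 'ROWS' [FORCE]. ROWS is JSON, a list of rows, each an object of numbers: "dx", "dy", "dz": the shift along the tool's x, y, z in mm; "turn": the turn about the tool's z in degrees; "hand": the opening, from 0 (shut) to 1 (fully open). A call has 1 to 8 rows; each row shifts and turns the commanded pose from where the row before left it, along the tool's axes as they then stand; what a row does not reach is not made up. A row lasts 1/10 s, in which the tool goes at most 50 mm and 8.59 degrees, less where a joint would pass 70% of its speed; a pose out of reach is approached as far as the arm can. A call is refused whole if a number of a shift passes 50 or a number of a turn 8.59, either way. A call with a gripper value outside its range is refused whole. The fingers move at their own pace and stop on an object; FORCE is the grip in N (left out, the last holds). Time passes only in rows, so rows that do not move let the fingers close. It gives the time, the measured TCP pose, the force and the opening at its end, in the units of the state.
- env.sense(): the state, without advancing time (a new reading comes with each control period).
- env.read_camera(name): name is "scene" or "top"; returns the picture (420x560x3 uint8, blue, green, red); there is no depth.
- env.camera_info(name): a dict with "fx", "fy", "cx", "cy" (pixels), "dist" ([k1, k2, p1, p2, k3] as OpenCV has them; the pictures are not rectified), "extrinsics" (4x4, takes a point from camera to world coordinates). Camera axes: x right, y down, z forward; pixel columns grow to the right and rows downward; lengths in m; the calibration is good to about 2 mm. A picture is of the moment at which its call begins. camera_info takes no time and is no camera call.
- env.hand_in(): hands the job in, once; it reports no verdict.
The state is a dict: "clock": time; "joint_pos": joint angles; "joint_vel": joint speeds; "tau": joint torques, N m; "tcp_pos": TCP position; "eef_rot": TCP orientation; "force": force on the tool from outside, world axes, zero at the start; "ft_torque": the same for the moment, N m; "opening": finger opening in m.
Only numpy, scipy, OpenCV 4.12 (cv2) and the standard library are available. Lean on these libraries where they do the work, as an engineer would, in place of code of your own. Each camera call takes 0.05 s, during which the arm holds its last target.

## Working session

There is one attempt and no reset: what is moved stays moved. The work goes in short steps, Python scripts to look and compute and a shell command to move; the robot and the scene stay as the last step left them, time stands still between calls to the robot, and variables do not carry over. Pictures are saved under pics/ and viewed, and the job is handed in when it is done.

```bash
ls; mkdir -p pics; python3 - <<'E'
from rig import env
import cv2,json
s=env.sense(); print(s, env.hold_point_z)
for n in("scene","top"):
    print(n,env.camera_info(n)); cv2.imwrite(f"pics/{n}0.png",env.read_camera(n))
E
```

```text
pics
{'clock': 0.0, 'joint_pos': array([-1.19088242,  0.3217989 , -0.07008763,  1.45168828,  0.0225757 ,
        1.37080444, -0.05691153]), 'joint_vel': array([-1.34007404e-03,  1.00545974e-03,  9.55158188e-05,  2.63046781e-03,
        4.04376648e-04,  9.33440905e-04, -1.35163651e-03]), 'tau': array([ 2.64839491e-05, -4.93595195e+01, -3.82270301e-01, -3.14317417e+01,
        1.30312226e-02,  1.17565133e-02,  1.85039431e-05]), 'tcp_pos': array([0.23235215, 0.60646657, 0.23023251]), 'eef_rot': array([ 2.58748179e+00,  1.77970350e+00, -2.40498961e-03]), 'force': array([-0.12169097,  0.54889841,  0.98299667]), 'ft_torque': array([-0.03213827, -0.00368674,  0.03145673]), 'opening': 0.08556884658585069} 0.0187
scene {'fx': 382.9196457263225, 'fy': 382.9196457263225, 'cx': 275.76883732753004, 'cy': 209.53124067130148, 'dist': array([0.0365393, 0.       , 0.       , 0.       , 0.       ]), 'extrinsics': array([[-0.87919105,  0.30621265, -0.36504372,  0.99931817],
       [ 0.47646439,  0.5685442 , -0.67062597,  0.85507373],
       [ 0.00218933, -0.76353868, -0.64575839,  0.90667445],
       [ 0.        ,  0.        ,  0.        ,  1.        ]])}
top {'fx': 397.8147612949582, 'fy': 397.8147612949582, 'cx': 280.7171878744084, 'cy': 199.83960455896437, 'dist': array([-0.06718257,  0.        ,  0.        ,  0.        ,  0.        ]), 'extrinsics': array([[-0.02225072, -0.9962776 ,  0.08328177,  0.42837312],
       [-0.99960504,  0.02360043,  0.01525723,  0.01002266],
       [-0.01716592, -0.08290939, -0.99640924,  1.35671748],
       [ 0.        ,  0.        ,  0.        ,  1.        ]])}
```

View pics/scene0.png

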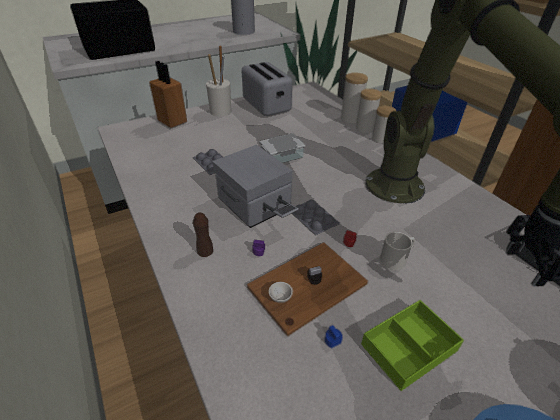

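View pics/top0.png

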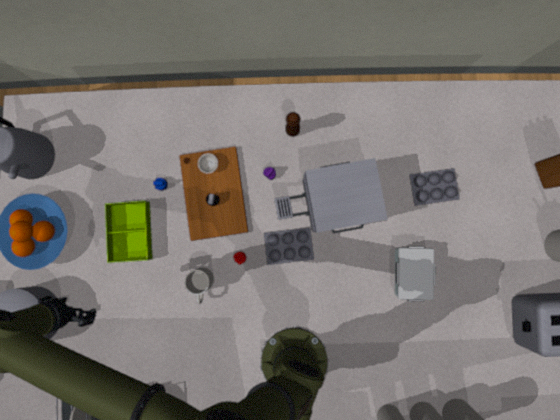

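The top view shows the caddy at about (345,195) with its pedal at (283,207), and the black knob on the board at (212,198). I'll enlarge both areas.

```bash
cat > h.py <<'E'
import numpy as np,cv2
from rig import env
def ray(n,uv):
    c=env.camera_info(n);K=np.array([[c['fx'],0,c['cx']],[0,c['fy'],c['cy']],[0,0,1]])
    p=cv2.undistortPoints(np.array([[uv]],float),K,np.array(c['dist']))[0,0]
    E=c['extrinsics'];return E[:3,3],E[:3,:3]@np.array([p[0],p[1],1])
def at(n,uv,z):
    o,d=ray(n,uv);return o+d*(z-o[2])/d[2]
def proj(n,P):
    c=env.camera_info(n);K=np.array([[c['fx'],0,c['cx']],[0,c['fy'],c['cy']],[0,0,1]])
    T=np.linalg.inv(c['extrinsics'])
    return cv2.projectPoints(np.array(P,float).reshape(-1,3),cv2.Rodrigues(T[:3,:3])[0],T[:3,3],K,np.array(c['dist']))[0][:,0]
def tri(a,b):
    (o1,d1),(o2,d2)=ray("top",a),ray("scene",b)
    A=np.stack([d1,-d2],1);t=np.linalg.lstsq(A,o2-o1,rcond=None)[0]
    p,q=o1+d1*t[0],o2+d2*t[1];return (p+q)/2,np.linalg.norm(p-q)
def crop(img,x0,y0,w,h,s,out):
    c=cv2.resize(img[y0:y0+h,x0:x0+w],None,fx=s,fy=s,interpolation=cv2.INTER_CUBIC)
    c=cv2.convertScaleAbs(c,alpha=1.5,beta=20)
    for x in range(-(-x0//10)*10,x0+w,10):
        cv2.line(c,((x-x0)*s,0),((x-x0)*s,6),(0,255,255),1)
        if x%20==0: cv2.putText(c,str(x),((x-x0)*s+2,16),0,.4,(0,255,255),1)
    for y in range(-(-y0//10)*10,y0+h,10):
        cv2.line(c,(0,(y-y0)*s),(6,(y-y0)*s),(0,255,255),1)
        if y%20==0: cv2.putText(c,str(y),(8,(y-y0)*s+4),0,.4,(0,255,255),1)
    cv2.imwrite(out,c)
E
python3 - <<'E'
from h import *
t=cv2.imread("pics/top0.png");s=cv2.imread("pics/scene0.png")
crop(t,265,150,130,95,6,"pics/t_caddy.png")
crop(t,175,140,80,105,5,"pics/t_board.png")
crop(s,200,140,130,95,6,"pics/s_caddy.png")
crop(s,240,240,130,95,6,"pics/s_board.png")
E
```

```text
(no output)
```

View pics/t_caddy.png

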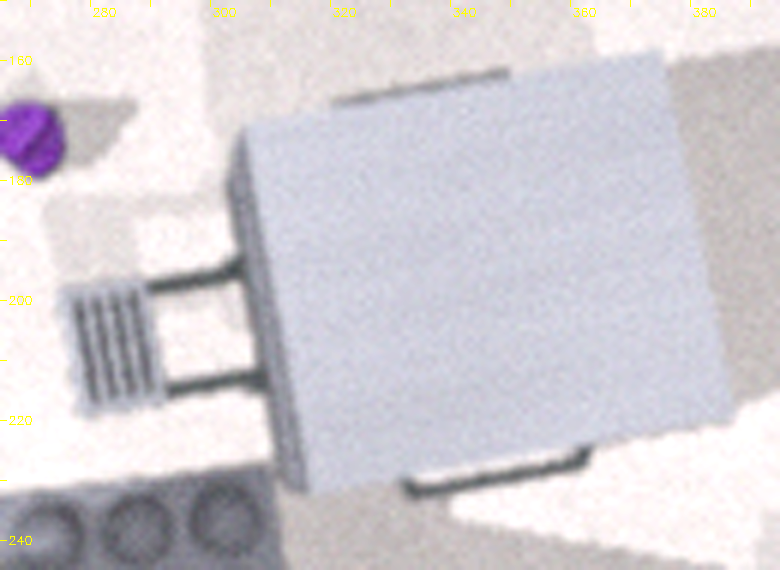

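View pics/t_board.png

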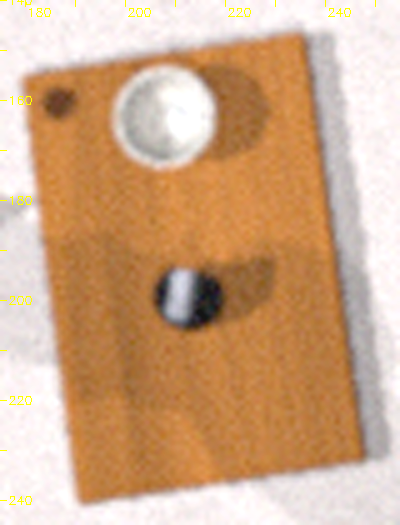

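View pics/s_caddy.png

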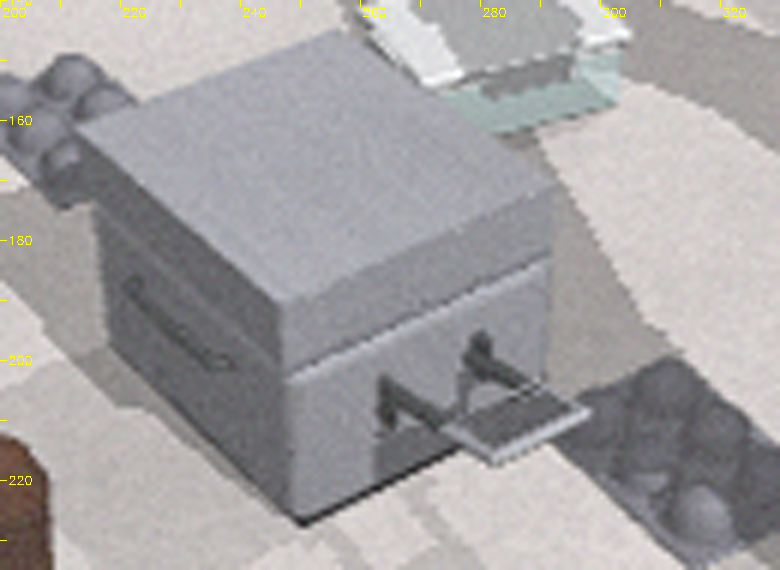

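View pics/s_board.png

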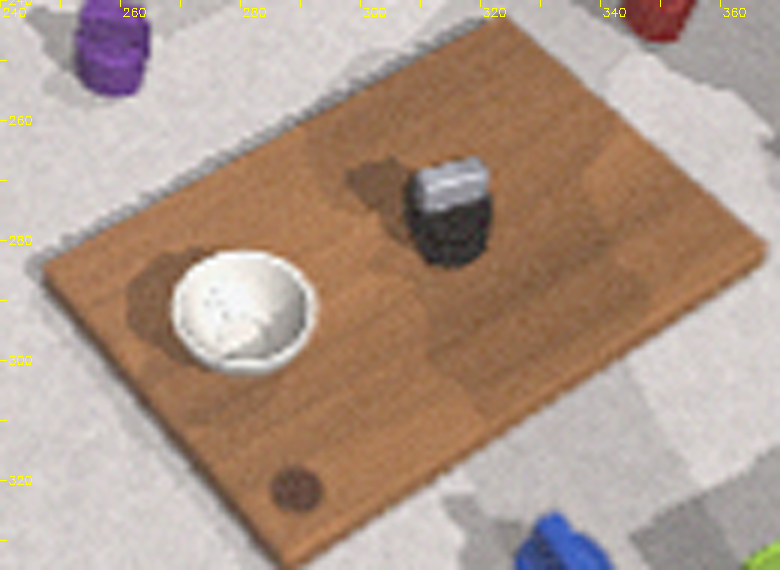

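The lid's top corners are at about (306.7,171.3), (375.3,158.3), (387.5,220) and (317,232). The pedal pad is centred near (283.5,207.5). The knob's light bar is at about (211,199). Next I'll work out poses and overlay candidate knob orientations.

```bash
python3 - <<'E'
from h import *
C=[(306.7,171.3),(375.3,158.3),(387.5,220),(317,232)]
P=np.array([at("top",c,.165) for c in C]);print(P.round(4))
e=lambda a,b:(np.linalg.norm(P[a]-P[b]),np.degrees(np.arctan2(*(P[a]-P[b])[[1,0]])))
print(e(0,1),e(3,2),e(0,3),e(1,2)); print(P.mean(0))
Q=np.array([tri((306.7,171.3),(200+282/6,140+303/6))[0],tri((317,232),(200+553/6,140+182/6))[0],tri((375.3,158.3),(200+75/6,140+122/6))[0]])
print(Q.round(4))
# pedal pad corners top
D=[(276,197.5),(289.5,196.5),(292.5,216.5),(278,219)]
R=np.array([at("top",c,.095) for c in D]);print("pad",R.round(4),R.mean(0))
# knob
print("bar",at("top",(211.3,199),.064),tri((211.3,199),(240+452/6,240+183/6)))
b=[(175+35/5,140+75/5)]
t=cv2.imread("pics/top0.png");s=cv2.imread("pics/scene0.png")
crop(t,198,184,30,30,18,"pics/t_knob.png");crop(s,300,260,30,30,18,"pics/s_knob.png")
B=[(180.5,155),(235,147),(248,231.5),(191,240)]
W=np.array([at("top",c,.018) for c in B]);print("board",W.round(3),W.mean(0))
E
```

```text
[[ 0.6127 -0.0522  0.165 ]
 [ 0.6476 -0.2615  0.165 ]
 [ 0.4598 -0.2902  0.165 ]
 [ 0.4291 -0.0779  0.165 ]]
(np.float64(0.2122022526027429), np.float64(99.48178443013852)) (np.float64(0.21451402291941685), np.float64(98.23046998566817)) (np.float64(0.18533951244088676), np.float64(7.961792804234753)) (np.float64(0.18997737826950536), np.float64(8.68083245214887))
[ 0.53731097 -0.17043     0.165     ]
[[ 0.6128 -0.052   0.1568]
 [ 0.4285 -0.0779  0.1596]
 [ 0.6476 -0.2618  0.1623]]
pad [[ 0.5417  0.0442  0.095 ]
 [ 0.5438  0.0011  0.095 ]
 [ 0.4799 -0.0068  0.095 ]
 [ 0.4731  0.0393  0.095 ]] [0.50963025 0.01945533 0.095     ]
bar [0.54457261 0.2573044  0.064     ] (array([0.5450553 , 0.26074565, 0.04917954]), np.float64(0.0020858536019684004))
board [[0.703 0.372 0.018]
 [0.726 0.183 0.018]
 [0.436 0.143 0.018]
 [0.411 0.336 0.018]] [0.56913103 0.2586338  0.018     ]
```

View pics/t_knob.png

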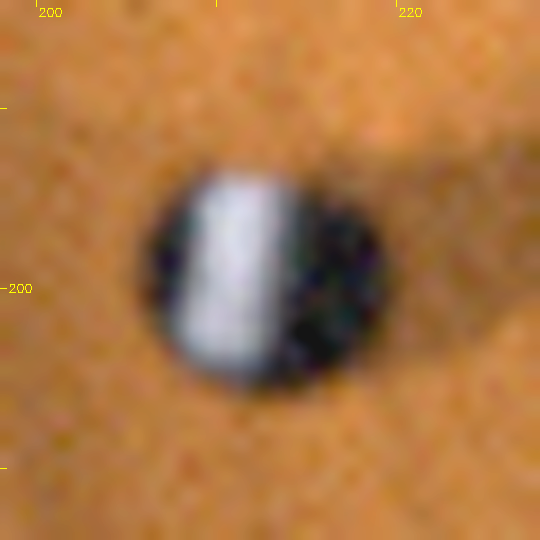

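View pics/s_knob.png

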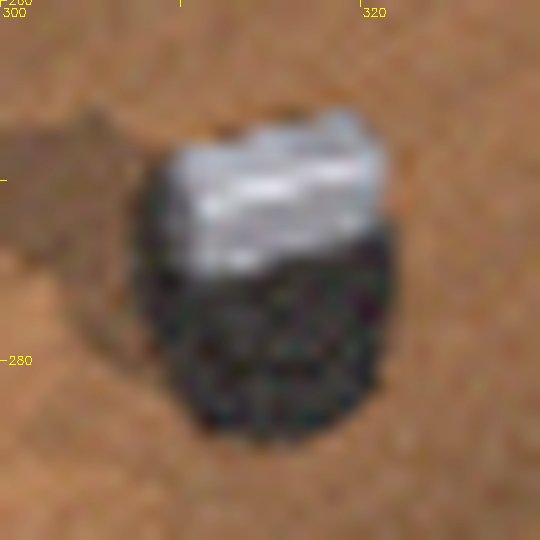

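Caddy yaw comes out at about -171.5°, and the pad at about (0.510,0.017), which agrees with the pad position predicted from the caddy. Which end of the knob carries the flat is still ambiguous, so I'll fit a model rendering in both views.

```bash
cat > fit.py <<'E'
from h import *
from scipy.optimize import minimize
a0=np.arccos(16/22)
th=np.linspace(a0,2*np.pi-a0,60)
prof=np.c_[22*np.cos(th),22*np.sin(th)]
def pts(prof,z0,z1):
    return np.r_[np.c_[prof,np.full(len(prof),z0)],np.c_[prof,np.full(len(prof),z1)]]/1000
SK=pts(prof,0,26); BAR=pts(np.array([[-18,-7],[16,-7],[16,7],[-18,7]]),26,46)
S=8
def render(n,x,y,yaw,z,win,dx=(0,0)):
    c,s=np.cos(yaw),np.sin(yaw);R=np.array([[c,-s,0],[s,c,0],[0,0,1]])
    x0,y0,w,h=win;m=np.zeros((h*S,w*S,3),np.float32)
    for B,col in((SK,(0,1,0)),(BAR,(0,0,1))):
        p=proj(n,B@R.T+[x,y,z])+dx
        p=((p-[x0-.5,y0-.5])*S)
        cv2.fillConvexPoly(m,cv2.convexHull(np.round(p*16).astype(np.int32)),col,lineType=cv2.LINE_8,shift=4)
    m=cv2.resize(m,(w,h),interpolation=cv2.INTER_AREA)
    return cv2.GaussianBlur(m,(0,0),.6)
E
python3 - <<'E'
from fit import *
wins={"top":(198,186,28,28),"scene":(302,260,28,28)}
obs={}
for n in wins:
    I=cv2.imread(f"pics/{n}0.png").astype(np.float32);x0,y0,w,h=wins[n];I=I[y0:y0+h,x0:x0+w]
    obs[n]=I
def cost(p,names=("top","scene"),full=False):
    tot=0
    for n in names:
        d=p[3:5] if n=="top" else p[5:7]
        m=render(n,p[0],p[1],p[2],.018,wins[n],d)
        # linear model: image = bg*(1-g-b)+black*g+bar*b ; lstsq colours
        g,b=m[...,1],m[...,2];A=np.stack([1-g-b,g,b],-1).reshape(-1,3)
        # robust to shadow: use only chroma r-b plus gray
        Y=obs[n].reshape(-1,3)
        f=np.stack([Y[:,2]-Y[:,0],Y[:,2]],1)
        w=np.ones(len(f))
        C=np.linalg.lstsq(A,f[:,:],rcond=None)[0]
        r=f-A@C; tot+=np.mean(np.minimum(np.abs(r),60)**2*[1,.3])
    tot+=20*np.sum((np.array(p[3:])/.7)**2)
    return tot
for names in(("top",),("scene",),("top","scene")):
  for y0 in np.radians([-10,170,-20,160,0,180]):
    best=minimize(cost,[.545,.258,y0,0,0,0,0],args=(names,),method="Nelder-Mead",options=dict(initial_simplex=np.array([.545,.258,y0,0,0,0,0])+np.vstack([np.zeros(7),np.diag([.006,.006,.15,.5,.5,.5,.5])]),maxiter=900))
    print(names,round(np.degrees(y0)),round(best.fun,1),best.x[:2].round(4),np.degrees(best.x[2]).round(1),best.x[3:].round(2))
E
```

```text
('top',) -10 68.4 [0.5482 0.26  ] -7.2 [-0.05 -0.02 -0.01 -0.03]
('top',) 170 80.7 [0.5452 0.2601] 176.3 [-0.02 -0.04 -0.06 -0.02]Traceback (most recent call last):
  File "<stdin>", line 24, in <module>
    res = _minimize_neldermead(fun, x0, args, callback, bounds=bounds,
                               **options)
    fxr = func(xr)
    fx = function(np.copy(x), *(wrapper_args + args))
  File "<stdin>", line 11, in cost
  File "fit.py", line 14, in render
    p=proj(n,B@R.T+[x,y,z])+dx
      ~~~~^^^^^^^^^^^^^^^^^
  File "h.py", line 10, in proj
    c=env.camera_info(n);K=np.array([[c['fx'],0,c['cx']],[0,c['fy'],c['cy']],[0,0,1]])
ValueError: time passes only in moves, steps and waits
```

```bash
python3 - <<'E'
from rig import env
import pickle
pickle.dump({n:env.camera_info(n) for n in("top","scene")},open("cam.pkl","wb"))
E
sed -i 's/c=env.camera_info(n)/c=CAM[n]/; s/^from rig import env/from rig import env\nimport pickle,os\nCAM=pickle.load(open("\.\/cam.pkl","rb"))/' h.py
cat > fitk.py <<'E'
from fit import *
import sys
def run(imgs,wins,init,yaws,z=.018,sets=(("top",),("scene",),("top","scene")),render=render):
    obs={}
    for n in wins:
        I=cv2.imread(imgs[n]).astype(np.float32);x0,y0,w,h=wins[n];obs[n]=I[y0:y0+h,x0:x0+w]
    def cost(p,names):
        tot=0
        for n in names:
            d=p[3:5] if n=="top" else p[5:7]
            m=render(n,p[0],p[1],p[2],z,wins[n],d)
            g,b=m[...,1],m[...,2];A=np.stack([1-g-b,g,b],-1).reshape(-1,3)
            Y=obs[n].reshape(-1,3);f=np.stack([Y[:,2]-Y[:,0],Y[:,2]],1)
            C=np.linalg.lstsq(A,f,rcond=None)[0];r=f-A@C
            tot+=np.mean(np.minimum(np.abs(r),60)**2*[1,.3])
        return tot+20*np.sum((np.array(p[3:])/.7)**2)
    for names in sets:
      for y0 in np.radians(yaws):
        b=minimize(cost,[*init,y0,0,0,0,0],args=(names,),method="Nelder-Mead",options=dict(initial_simplex=np.array([*init,y0,0,0,0,0])+np.vstack([np.zeros(7),np.diag([.006,.006,.15,.5,.5,.5,.5])]),maxiter=600))
        print(names,round(np.degrees(y0)),round(b.fun,1),b.x[:2].round(4),np.degrees(b.x[2]).round(1),b.x[3:].round(2))
if __name__=="__main__":
    run({n:f"pics/{n}0.png" for n in("top","scene")},{"top":(198,186,28,28),"scene":(302,260,28,28)},(.545,.258),(-10,170,-25,160))
E
python3 fitk.py
```

```text
('top',) -10 68.4 [0.5482 0.26  ] -7.2 [-0.05 -0.02 -0.01 -0.03]
('top',) 170 80.7 [0.5452 0.2601] 176.3 [-0.02 -0.04 -0.06 -0.02]
('top',) -25 72.9 [0.5482 0.26  ] -18.7 [-0.03 -0.09 -0.03 -0.09]
('top',) 160 84.3 [0.5454 0.2607] 167.0 [-0.03  0.01 -0.07 -0.08]
('scene',) -10 35.5 [0.5495 0.2627] -6.2 [-0.02 -0.01 -0.   -0.01]
('scene',) 170 42.1 [0.5472 0.2626] 172.4 [-0.01 -0.   -0.02 -0.  ]
('scene',) -25 35.5 [0.5496 0.2629] -9.5 [-0.01  0.01 -0.   -0.02]
('scene',) 160 42.5 [0.547  0.2628] 166.3 [-0.02 -0.02  0.01  0.  ]
('top', 'scene') -10 110.4 [0.5484 0.261 ] -9.8 [ 0.06 -0.04 -0.    0.31]
('top', 'scene') 170 128.8 [0.5456 0.261 ] 172.0 [ 0.04  0.05 -0.06  0.16]
('top', 'scene') -25 109.6 [0.5488 0.2614] -11.8 [0.18 0.07 0.07 0.15]
('top', 'scene') 160 130.2 [0.5459 0.2613] 168.0 [ 0.1   0.05 -0.04  0.09]
```

Both views agree on the knob: about (0.5485,0.261) with yaw about -9°, flat towards world +x. The fit is clearly better than the flipped one. Next I'll press the pedal, so here's a helper to work out moves.

```bash
cat > go.py <<'E'
import sys,numpy as np
from rig import env
from scipy.spatial.transform import Rotation as R
# usage: go.py x y z [yaw_deg]
s=env.sense();M=R.from_rotvec(s['eef_rot']).as_matrix()
psi=np.degrees(np.arctan2(M[1,0],M[0,0]))
print("t",round(s['clock'],2),"tcp",s['tcp_pos'].round(4),"yaw",psi.round(2),"tilt z",M[:,2].round(3),"F",s['force'].round(1),"open",round(s['opening'],4),"j",s['joint_pos'].round(2))
if len(sys.argv)>3:
    d=np.array(list(map(float,sys.argv[1:4])))-s['tcp_pos']
    print("tool delta mm (before turning):",(M.T@d*1000).round(1))
    if len(sys.argv)>4:
        y=float(sys.argv[4]);a=np.radians(y)
        N=np.array([[np.cos(a),np.sin(a),0],[np.sin(a),-np.cos(a),0],[0,0,-1]])
        print("turn deg:",round((psi-y+180)%360-180,2),"delta after turn:",(N.T@d*1000).round(1))
E
python3 go.py .51 .017 .16 81
```

```text
t 0.1 tcp [0.2324 0.6065 0.2303] yaw 69.04 tilt z [-0.001 -0.002 -1.   ] F [ 0.1 -0.1 -0.5] open 0.0855 j [-1.19  0.32 -0.07  1.45  0.02  1.37 -0.06]
tool delta mm (before turning): [-451.1  470.1   71.1]
turn deg: -11.96 delta after turn: [-538.8  366.4   70.3]
```

```bash
python3 -m pendant '[{"turn":-6,"hand":0},{"turn":-6,"hand":0},{"dx":-20,"dy":13,"hand":0},{"dx":-30,"dy":20,"hand":0},{"dx":-30,"dy":20,"hand":0},{"dx":-30,"dy":20,"hand":0},{"dx":-30,"dy":20,"hand":0},{"dx":-30,"dy":20,"hand":0}]' 30; python3 -m pendant '[{"dx":-30,"dy":20,"hand":0},{"dx":-30,"dy":20,"hand":0},{"dx":-30,"dy":20,"hand":0},{"dx":-30,"dy":20,"hand":0},{"dx":-30,"dy":20,"hand":0},{"dx":-30,"dy":20,"hand":0},{"dx":-30,"dy":20,"hand":0},{"dx":-30,"dy":20,"hand":0}]'; python3 go.py .51 .017 .16 81
```

```text
t 0.1 tcp [0.2324 0.6065 0.2303] yaw 69.04 tilt z [-0.001 -0.002 -1.   ] F [ 0.1 -0.1 -0.5] open 0.0855 j [-1.19  0.32 -0.07  1.45  0.02  1.37 -0.06]
tool delta mm (before turning): [-451.1  470.1   71.1]
turn deg: -11.96 delta after turn: [-538.8  366.4   70.3]schema error: expected keys dx, dy, dz, turn, hand
schema error: expected keys dx, dy, dz, turn, hand
```

All five keys are required in each row.

```bash
python3 -m pendant '[{"dx":0,"dy":0,"dz":0,"turn":-6,"hand":0},{"dx":0,"dy":0,"dz":0,"turn":-6,"hand":0},{"dx":-20,"dy":13,"dz":0,"turn":0,"hand":0},{"dx":-30,"dy":20,"dz":0,"turn":0,"hand":0},{"dx":-30,"dy":20,"dz":0,"turn":0,"hand":0},{"dx":-30,"dy":20,"dz":0,"turn":0,"hand":0},{"dx":-30,"dy":20,"dz":0,"turn":0,"hand":0},{"dx":-30,"dy":20,"dz":0,"turn":0,"hand":0}]' 30; python3 go.py .51 .017 .16 81
```

```text
clock: 0.9
tcp_pos: [0.318, 0.4198, 0.2309]
eef_rot: [2.388, 2.041, -0.001]
force: [0.8, -0.1, 0.2]
opening: -0.0002
t 0.9 tcp [0.318  0.4198 0.2309] yaw 81.04 tilt z [-0.    -0.001 -1.   ] F [ 0.8 -0.1  0.2] open -0.0002 j [-0.97  0.06 -0.    1.76  0.    1.32  0.44]
tool delta mm (before turning): [-368.   252.4   71. ]
turn deg: 0.04 delta after turn: [-367.8  252.7   70.9]
```

```bash
python3 -m pendant '[{"dx":-35,"dy":24,"dz":0,"turn":0,"hand":0},{"dx":-35,"dy":24,"dz":0,"turn":0,"hand":0},{"dx":-35,"dy":24,"dz":0,"turn":0,"hand":0},{"dx":-35,"dy":24,"dz":0,"turn":0,"hand":0},{"dx":-35,"dy":24,"dz":0,"turn":0,"hand":0},{"dx":-35,"dy":24,"dz":0,"turn":0,"hand":0},{"dx":-35,"dy":24,"dz":0,"turn":0,"hand":0},{"dx":-35,"dy":24,"dz":0,"turn":0,"hand":0}]'; python3 go.py .51 .017 .11 81
```

```text
clock: 1.7
tcp_pos: [0.4639, 0.1132, 0.2311]
eef_rot: [-2.388, -2.041, -0.0]
force: [1.1, 0.6, 0.1]
opening: 0.0001
t 1.7 tcp [0.4639 0.1132 0.2311] yaw 81.05 tilt z [-0.  0. -1.] F [1.1 0.6 0.1] open 0.0001 j [-0.65 -0.06  0.34  1.87  0.02  1.32  1.1 ]
tool delta mm (before turning): [-87.9  60.5 121.1]
turn deg: 0.05 delta after turn: [-87.9  60.5 121.1]
```

```bash
python3 -m pendant '[{"dx":-35,"dy":24,"dz":10,"turn":0,"hand":0},{"dx":-35,"dy":24,"dz":20,"turn":0,"hand":0},{"dx":0,"dy":0,"dz":30,"turn":0,"hand":0},{"dx":0,"dy":0,"dz":0,"turn":0,"hand":0}]'; python3 go.py .51 .017 .11 81; python3 - <<'E'
from h import *
for n in("scene","top"): 
    I=env.read_camera(n);cv2.imwrite(f"pics/{n}1.png",I)
I=cv2.imread("pics/scene1.png");crop(I,200,120,130,100,6,"pics/s1c.png")
E
```

```text
clock: 2.1
tcp_pos: [0.4974, 0.0367, 0.1675]
eef_rot: [-2.388, -2.035, 0.011]
force: [-0.4, 0.9, -0.1]
opening: -0.0001
t 2.1 tcp [0.4974 0.0367 0.1675] yaw 80.87 tilt z [-0.008 -0.002 -1.   ] F [-0.4  0.9 -0.1] open -0.0001 j [-0.56  0.04  0.45  1.91 -0.02  1.2   1.3 ]
tool delta mm (before turning): [-17.3  16.   57.5]
turn deg: -0.13 delta after turn: [-17.5  15.5  57.5]
```

View pics/s1c.png

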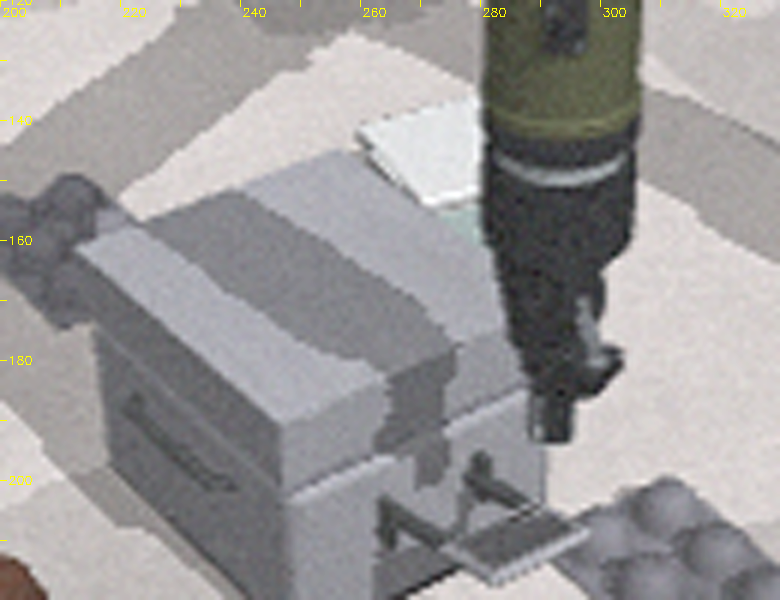

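The shut fingers are clear of the lid and just short of the pad. I'll move over the pad and down.

```bash
python3 -m pendant '[{"dx":-17,"dy":15,"dz":20,"turn":0,"hand":0},{"dx":0,"dy":0,"dz":30,"turn":0,"hand":0},{"dx":0,"dy":0,"dz":0,"turn":0,"hand":0}]'; python3 go.py .51 .017 .06 81;  python3 - <<'E'
from h import *
for n in("scene","top"): 
    I=env.read_camera(n);cv2.imwrite(f"pics/{n}2.png",I)
I=cv2.imread("pics/scene2.png");crop(I,200,120,130,100,6,"pics/s2c.png")
E
```

```text
clock: 2.5
tcp_pos: [0.5105, 0.0202, 0.1197]
eef_rot: [-2.385, -2.041, 0.006]
force: [-1.8, 0.3, -0.6]
opening: 0.0001
t 2.5 tcp [0.5105 0.0202 0.1197] yaw 81.14 tilt z [-0.005 -0.001 -1.   ] F [-1.8  0.3 -0.6] open 0.0001 j [-0.53  0.12  0.47  1.94 -0.06  1.1   1.38]
tool delta mm (before turning): [-3.2  0.2 59.7]
turn deg: 0.14 delta after turn: [-3.2 -0.  59.7]
```

View pics/s2c.png

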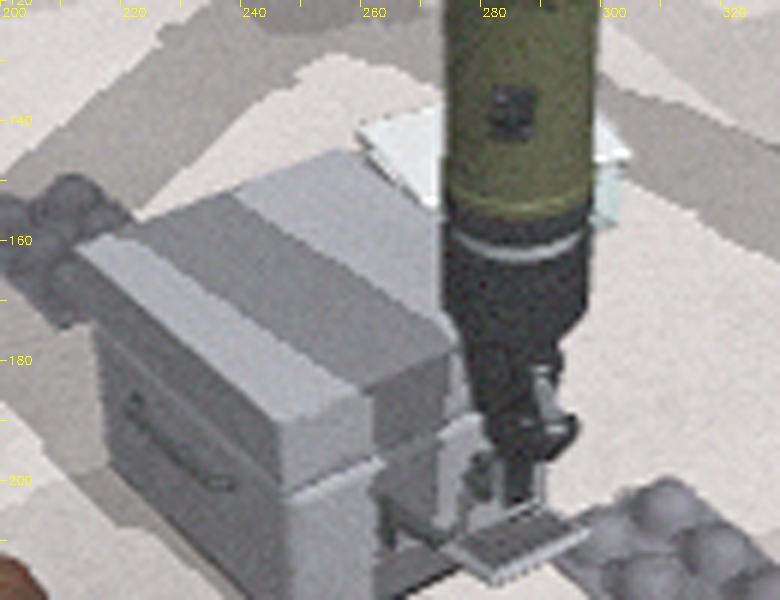

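The fingers stand over the paddle with the tip at about (285,203). Pressing.

```bash
python3 -m pendant '[{"dx":-2,"dy":0,"dz":15,"turn":0,"hand":0},{"dx":0,"dy":0,"dz":8,"turn":0,"hand":0},{"dx":0,"dy":0,"dz":7,"turn":0,"hand":0},{"dx":0,"dy":0,"dz":7,"turn":0,"hand":0},{"dx":0,"dy":0,"dz":7,"turn":0,"hand":0},{"dx":0,"dy":0,"dz":6,"turn":0,"hand":0},{"dx":0,"dy":0,"dz":5,"turn":0,"hand":0},{"dx":0,"dy":0,"dz":0,"turn":0,"hand":0}]'; python3 go.py .51 .017 .06 81
```

```text
clock: 3.4
tcp_pos: [0.5127, 0.019, 0.067]
eef_rot: [-2.386, -2.043, -0.003]
force: [-0.4, 3.2, 2.1]
opening: 0.0001
t 3.4 tcp [0.5127 0.019  0.067 ] yaw 81.13 tilt z [ 0.001  0.002 -1.   ] F [-0.4  3.2  2.1] open 0.0001 j [-0.51  0.19  0.47  1.99 -0.1   0.99  1.42]
tool delta mm (before turning): [-2.4 -2.4  6.9]
turn deg: 0.13 delta after turn: [-2.4 -2.4  7. ]
```

```bash
python3 -m pendant '[{"dx":0,"dy":0,"dz":3,"turn":0,"hand":0},{"dx":0,"dy":0,"dz":3,"turn":0,"hand":0},{"dx":0,"dy":0,"dz":0,"turn":0,"hand":0},{"dx":0,"dy":0,"dz":0,"turn":0,"hand":0},{"dx":0,"dy":0,"dz":0,"turn":0,"hand":0}]'; python3 go.py;  python3 - <<'E'
from h import *
for n in("scene","top"): 
    I=env.read_camera(n);cv2.imwrite(f"pics/{n}3.png",I)
I=cv2.imread("pics/scene3.png");crop(I,200,100,130,100,6,"pics/s3c.png")
E
```

```text
clock: 3.9
tcp_pos: [0.5131, 0.0185, 0.0639]
eef_rot: [-2.387, -2.041, -0.005]
force: [-9.2, 3.9, 25.7]
opening: -0.0001
t 3.9 tcp [0.5131 0.0185 0.0639] yaw 81.06 tilt z [ 0.001  0.003 -1.   ] F [-9.2  3.9 25.7] open -0.0001 j [-0.51  0.19  0.47  1.99 -0.11  0.98  1.42]
```

View pics/s3c.png

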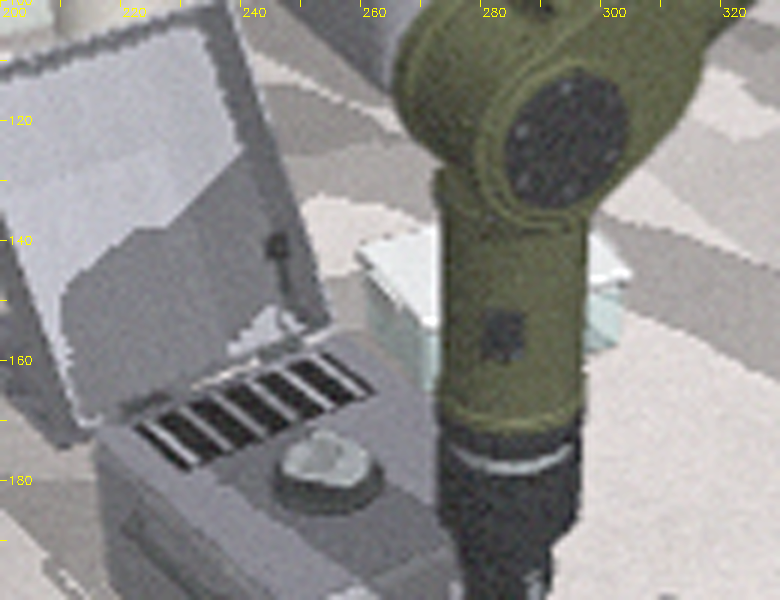

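The pedal is at its stop (25.7 N at z=0.064) and the lid is open. The shaft is visible at about (254,177) in the scene view. Now I'll release the pedal and head for the knob, opening the fingers on the way.

```bash
python3 -m pendant '[{"dx":0,"dy":0,"dz":-10,"turn":0,"hand":0},{"dx":0,"dy":0,"dz":-20,"turn":0,"hand":0},{"dx":0,"dy":0,"dz":-40,"turn":0,"hand":0},{"dx":0,"dy":0,"dz":-40,"turn":0,"hand":0},{"dx":30,"dy":0,"dz":0,"turn":0,"hand":0},{"dx":40,"dy":0,"dz":0,"turn":0,"hand":1},{"dx":40,"dy":0,"dz":0,"turn":0,"hand":1},{"dx":40,"dy":0,"dz":0,"turn":0,"hand":1}]'; python3 -m pendant '[{"dx":40,"dy":0,"dz":0,"turn":0,"hand":1},{"dx":30,"dy":0,"dz":0,"turn":0,"hand":1},{"dx":0,"dy":0,"dz":0,"turn":0,"hand":1},{"dx":0,"dy":0,"dz":0,"turn":0,"hand":1}]';python3 go.py .5485 .261 .1 81;  python3 - <<'E'
from h import *
for n in("scene","top"): 
    I=env.read_camera(n);cv2.imwrite(f"pics/{n}4.png",I)
I=cv2.imread("pics/scene4.png");crop(I,190,80,130,100,6,"pics/s4c.png");crop(I,235,160,30,30,18,"pics/s4sh.png")
I=cv2.imread("pics/top4.png");crop(I,265,150,130,95,6,"pics/t4c.png");crop(I,325,180,40,40,15,"pics/t4sh.png")
E
```

```text
clock: 4.8
tcp_pos: [0.536, 0.1656, 0.1704]
eef_rot: [2.389, 2.038, 0.0]
force: [0.4, 0.4, 0.9]
opening: 0.043
clock: 5.2
tcp_pos: [0.5465, 0.2339, 0.1697]
eef_rot: [2.386, 2.041, -0.002]
force: [0.2, -1.2, -0.3]
opening: 0.0854
t 5.2 tcp [0.5465 0.2339 0.1697] yaw 81.08 tilt z [-0.    -0.002 -1.   ] F [ 0.2 -1.2 -0.3] open 0.0854 j [-0.73  0.24  0.33  1.69 -0.08  1.22  1.03]
tool delta mm (before turning): [27.2 -2.3 69.7]
turn deg: 0.08 delta after turn: [27.  -2.3 69.7]
```

View pics/s4c.png

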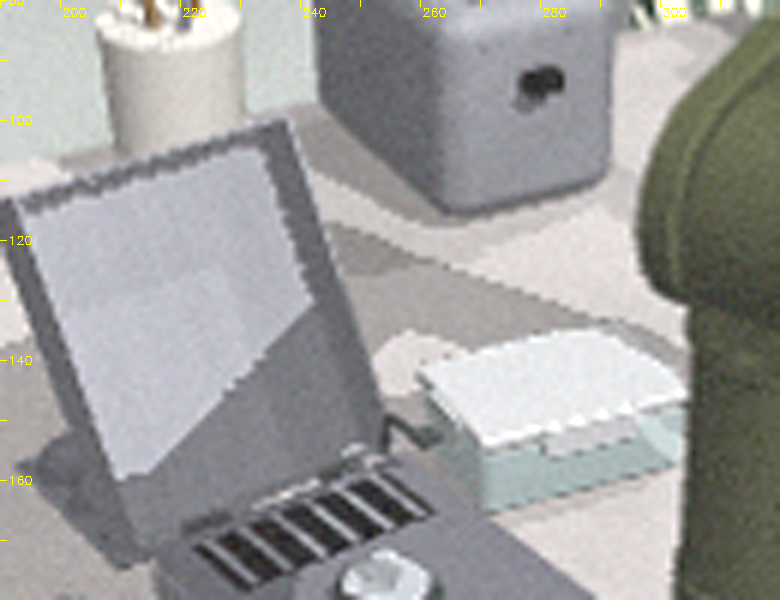

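View pics/s4sh.png

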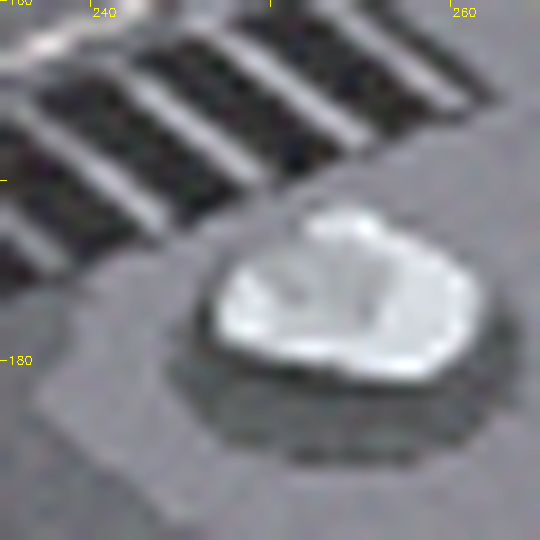

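View pics/t4c.png

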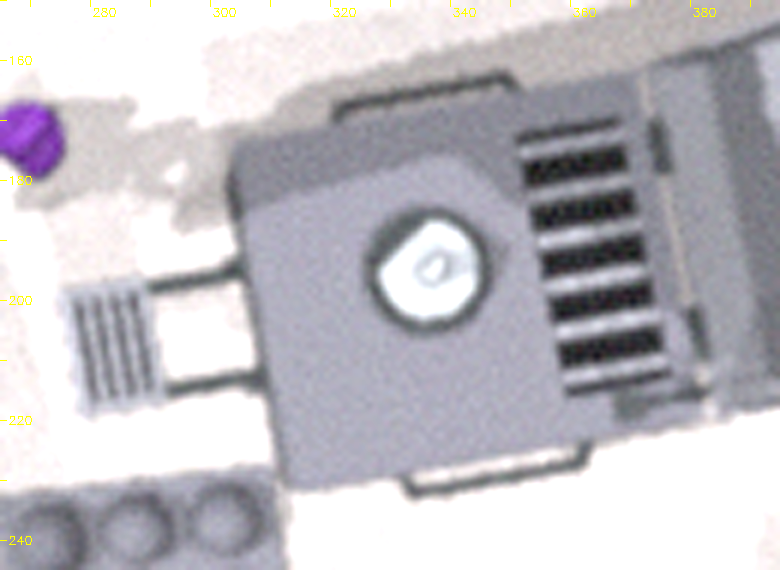

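View pics/t4sh.png

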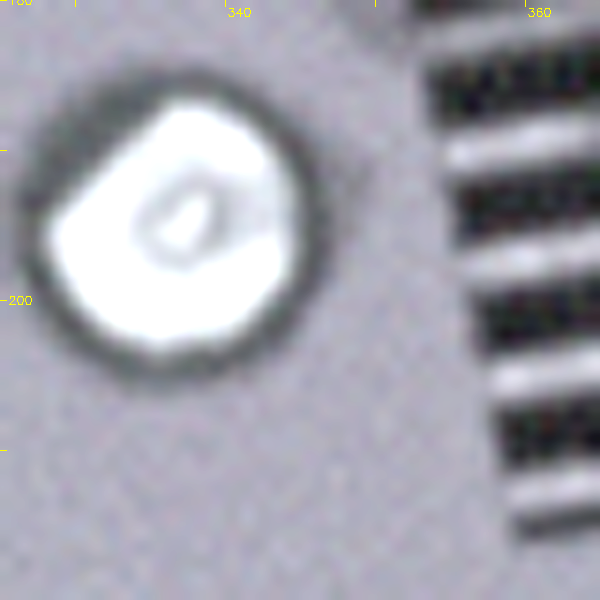

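View pics/scene4.png

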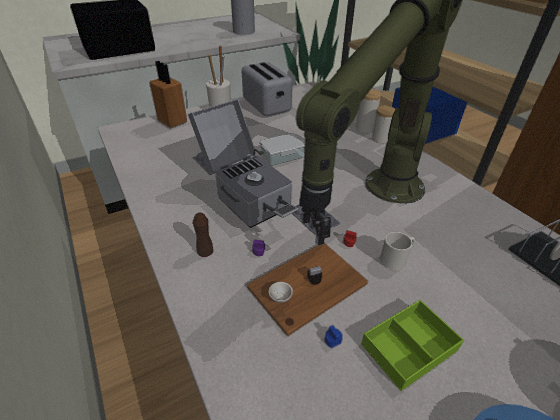

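The lid stays open and the pedal is back up. In the top view, the shaft collar centres near (337,195), with its flat facing up-left from about (337.3,186.7) to (328.3,194.8). I'll measure its axis and yaw precisely.

```bash
python3 - <<'E'
from h import *
from scipy.optimize import least_squares
I=cv2.imread("pics/top4.png")
g=cv2.resize(cv2.cvtColor(I,6)[180:220,320:360].astype(np.float32),None,fx=8,fy=8,interpolation=cv2.INTER_CUBIC)
print(g.max(),np.percentile(g,50),g.min())
for T in(130,145,160):
    m=(g>T).astype(np.uint8)
    cs=[c for c in cv2.findContours(m,cv2.RETR_EXTERNAL,cv2.CHAIN_APPROX_NONE)[0]]
    # component containing the collar centre
    best=[c for c in cs if cv2.pointPolygonTest(c,(17*8.,14*8.),False)>=0 and cv2.contourArea(c)<30000]
    if not best: print(T,"none",[cv2.contourArea(c) for c in cs][:5]);continue
    c=best[0][:,0].astype(float)
    uv=(c+.5)/8-.5+[320,180]
    W=np.array([at("top",p,.134)[:2] for p in uv])
    # signed model: distance = min over; fit cx,cy,r,yaw,f: D shape
    def res(p):
        d=W-p[:2];n=np.array([np.cos(p[3]),np.sin(p[3])])
        return np.maximum(np.linalg.norm(d,axis=1)-p[2],d@n-p[4])
    r=least_squares(res,[*W.mean(0),.025,.7,.017],loss="soft_l1",f_scale=.001,x_scale=[.01,.01,.01,1,.01])
    print(T,len(W),r.x.round(4),np.degrees(r.x[3]).round(1),np.sqrt(np.mean(r.fun**2)))
E
```

```text
185.09013 104.45439 2.3656807
130 343 [ 0.5432 -0.1417  0.0244  0.7476  0.0168] 42.8 0.0005520945193066183
145 74 [ 0.5449 -0.1425  0.0065  0.7306  0.    ] 41.9 0.0004005696672689237
160 none [147.5, 5562.0]
```

```bash
python3 - <<'E'
from h import *
th0=np.radians(42.5);a0=np.arccos(17/25)
th=np.linspace(a0,2*np.pi-a0,50)+th0
for n,dxy in(("scene",(0,0)),("top",(0,0))):
    I=cv2.imread(f"pics/{n}4.png");x0,y0,w,h=(235,160,30,30) if n=="scene" else (325,180,30,30)
    s=18;c=cv2.convertScaleAbs(cv2.resize(I[y0:y0+h,x0:x0+w],None,fx=s,fy=s,interpolation=cv2.INTER_CUBIC),alpha=1.3)
    for r,z,col in((25,.134,(0,0,255)),(34,.124,(0,255,0)),(9,.148,(255,0,0))):
        t=np.arccos({25:17/25,34:1,9:5/9}[r]);th=np.linspace(t,2*np.pi-t,50)+th0
        P=np.c_[.5432+r/1e3*np.cos(th),-.1417+r/1e3*np.sin(th),np.full(50,z)]
        p=((proj(n,P)-[x0-.5,y0-.5])*s).astype(np.int32)
        cv2.polylines(c,[p],True,col,1)
    cv2.imwrite(f"pics/ov_{n}.png",c)
E
```

```text
(no output)
```

View pics/ov_scene.png

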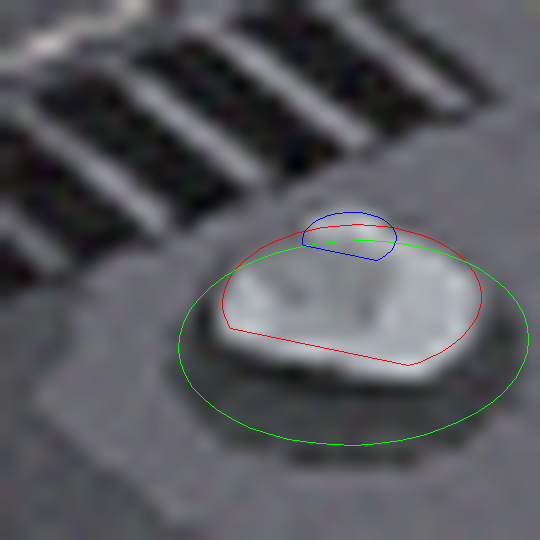

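View pics/ov_top.png

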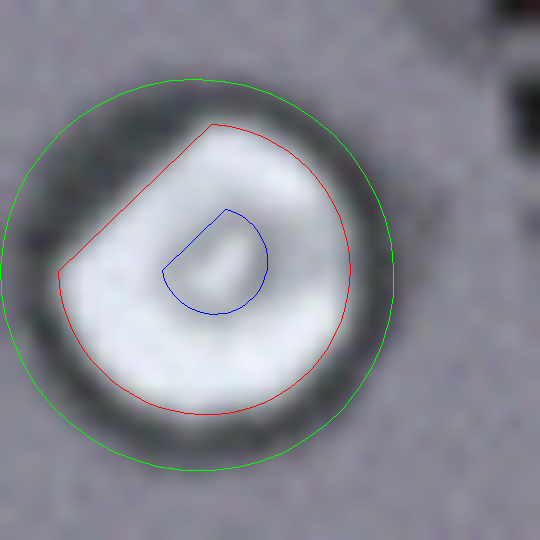

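The collar fit gives the axis at (0.543,-0.142), yaw about 42.5°, r=24.4 and flat 16.8, which matches the given sizes. Scene disagrees by about 2 mm, which is within the calibration. Joint 7 would come close to its limit at the shaft, so I'll take the half-turned grasp (tool yaw -99.5°).

```bash
python3 -m pendant '[{"dx":0,"dy":0,"dz":0,"turn":8.5,"hand":1},{"dx":0,"dy":0,"dz":0,"turn":8.5,"hand":1},{"dx":0,"dy":0,"dz":0,"turn":8.5,"hand":1},{"dx":0,"dy":0,"dz":0,"turn":8.5,"hand":1},{"dx":0,"dy":0,"dz":0,"turn":8.5,"hand":1},{"dx":0,"dy":0,"dz":0,"turn":8.5,"hand":1},{"dx":0,"dy":0,"dz":0,"turn":8.5,"hand":1},{"dx":0,"dy":0,"dz":0,"turn":8.5,"hand":1}]'; python3 -m pendant '[{"dx":0,"dy":0,"dz":0,"turn":8.5,"hand":1},{"dx":0,"dy":0,"dz":0,"turn":8.5,"hand":1},{"dx":0,"dy":0,"dz":0,"turn":8.5,"hand":1},{"dx":0,"dy":0,"dz":0,"turn":8.5,"hand":1},{"dx":0,"dy":0,"dz":0,"turn":8.5,"hand":1},{"dx":0,"dy":0,"dz":0,"turn":8.5,"hand":1},{"dx":0,"dy":0,"dz":0,"turn":8.5,"hand":1},{"dx":0,"dy":0,"dz":0,"turn":8.5,"hand":1}]'; python3 go.py .5487 .261 .1 -99.5
```

```text
clock: 6.1
tcp_pos: [0.5468, 0.2323, 0.1706]
eef_rot: [3.122, 0.342, 0.001]
force: [-0.1, -0.3, -0.1]
opening: 0.0853
clock: 6.9
tcp_pos: [0.5468, 0.2323, 0.1706]
eef_rot: [-2.78, 1.462, -0.001]
force: [0.2, -0.4, 0.1]
opening: 0.0856
t 6.9 tcp [0.5468 0.2323 0.1706] yaw -55.49 tilt z [ 0. -0. -1.] F [ 0.2 -0.4  0.1] open 0.0856 j [-0.98  0.27  0.63  1.7  -0.17  1.23 -1.28]
tool delta mm (before turning): [-22.6 -17.8  70.6]
turn deg: 44.01 delta after turn: [-28.6   2.8  70.6]
```

```bash
python3 -m pendant '[{"dx":0,"dy":0,"dz":0,"turn":8.5,"hand":1},{"dx":0,"dy":0,"dz":0,"turn":8.5,"hand":1},{"dx":0,"dy":0,"dz":0,"turn":8.5,"hand":1},{"dx":0,"dy":0,"dz":0,"turn":8.5,"hand":1},{"dx":0,"dy":0,"dz":0,"turn":8.5,"hand":1},{"dx":-14,"dy":1,"dz":0,"turn":1.5,"hand":1},{"dx":-14.5,"dy":2,"dz":0,"turn":0,"hand":1},{"dx":0,"dy":0,"dz":0,"turn":0,"hand":1}]'; python3 go.py .5487 .261 .1 -99.5
```

```text
clock: 7.7
tcp_pos: [0.5471, 0.2653, 0.1703]
eef_rot: [-2.044, 2.384, 0.001]
force: [0.4, 0.7, 0.4]
opening: 0.0853
t 7.7 tcp [0.5471 0.2653 0.1703] yaw -98.78 tilt z [-0.     0.001 -1.   ] F [0.4 0.7 0.4] open 0.0853 j [-1.09  0.32  0.72  1.66 -0.22  1.24 -2.04]
tool delta mm (before turning): [ 4.  -2.3 70.3]
turn deg: 0.72 delta after turn: [ 3.9 -2.3 70.3]
```

```bash
python3 - <<'E'
from h import *
for n in("scene","top"): 
    I=env.read_camera(n);cv2.imwrite(f"pics/{n}5.png",I)
I=cv2.imread("pics/scene5.png");crop(I,270,210,90,80,7,"pics/s5c.png")
I=cv2.imread("pics/top5.png");crop(I,170,150,100,90,7,"pics/t5c.png")
E
```

```text
(no output)
```

View pics/s5c.png

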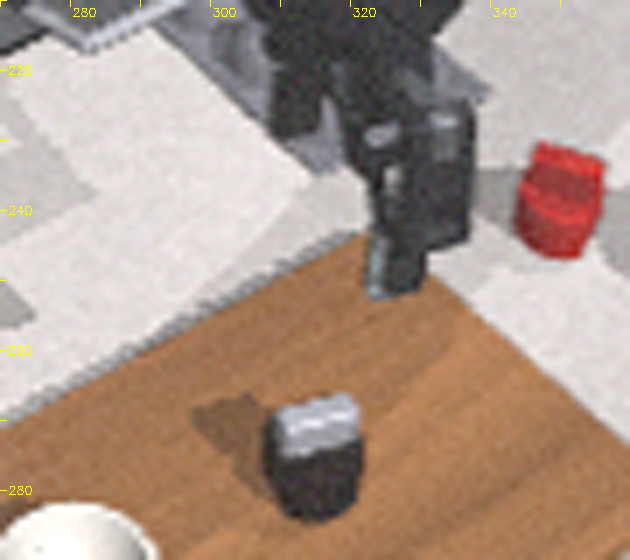

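View pics/t5c.png

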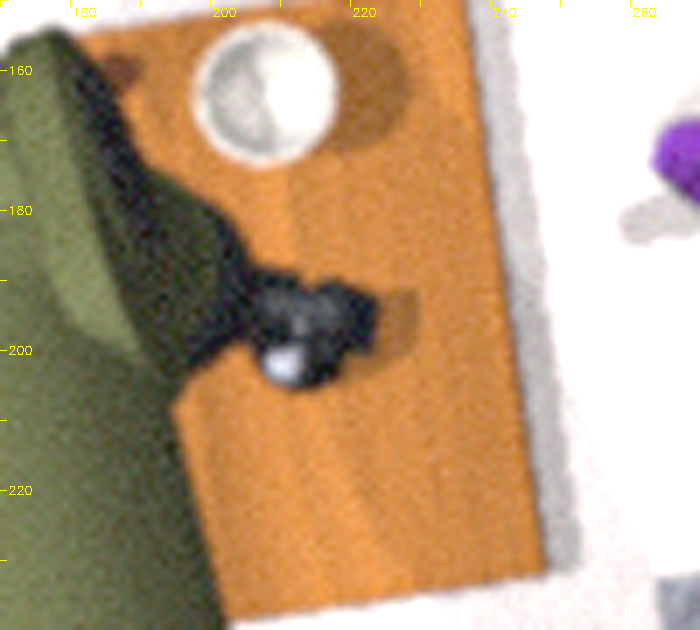

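The gripper straddles the knob, and its jaws line up with the bar's short side. Descending.

```bash
python3 -m pendant '[{"dx":4,"dy":-2.3,"dz":30,"turn":0.7,"hand":1},{"dx":0,"dy":0,"dz":30,"turn":0,"hand":1},{"dx":0,"dy":0,"dz":30,"turn":0,"hand":1},{"dx":0,"dy":0,"dz":20,"turn":0,"hand":1},{"dx":0,"dy":0,"dz":8,"turn":0,"hand":1},{"dx":0,"dy":0,"dz":0,"turn":0,"hand":1},{"dx":0,"dy":0,"dz":0,"turn":0,"hand":1}]'; python3 go.py .5487 .261 .048 -99.5
```

```text
clock: 8.5
tcp_pos: [0.5501, 0.2587, 0.0535]
eef_rot: [-2.025, 2.4, -0.001]
force: [0.4, 0.1, 1.2]
opening: 0.0854
t 8.5 tcp [0.5501 0.2587 0.0535] yaw -99.68 tilt z [ 0.002  0.001 -1.   ] F [0.4 0.1 1.2] open 0.0854 j [-1.04  0.44  0.68  1.77 -0.32  1.03 -1.98]
tool delta mm (before turning): [-2.   1.7  5.5]
turn deg: -0.18 delta after turn: [-2.   1.7  5.5]
```

```bash
python3 -m pendant '[{"dx":-2,"dy":1.5,"dz":5.5,"turn":0,"hand":1},{"dx":0,"dy":0,"dz":0,"turn":0,"hand":0.4},{"dx":0,"dy":0,"dz":0,"turn":0,"hand":0.3},{"dx":0,"dy":0,"dz":0,"turn":0,"hand":0.2},{"dx":0,"dy":0,"dz":0,"turn":0,"hand":0},{"dx":0,"dy":0,"dz":0,"turn":0,"hand":0},{"dx":0,"dy":0,"dz":0,"turn":0,"hand":0}]' 25; python3 go.py .5487 .261 .048 -99.5;python3 - <<'E'
from h import *
for n in("scene","top"): 
    I=env.read_camera(n);cv2.imwrite(f"pics/{n}6.png",I)
I=cv2.imread("pics/scene6.png");crop(I,270,210,90,80,7,"pics/s6c.png")
E
```

```text
clock: 9.2
tcp_pos: [0.5482, 0.2613, 0.0471]
eef_rot: [-2.026, 2.4, -0.0]
force: [-0.2, 0.2, 1.1]
opening: 0.013
t 9.2 tcp [0.5482 0.2613 0.0471] yaw -99.65 tilt z [ 0.  0. -1.] F [-0.2  0.2  1.1] open 0.013 j [-1.04  0.45  0.68  1.78 -0.33  1.02 -1.98]
tool delta mm (before turning): [ 0.2 -0.5 -0.9]
turn deg: -0.15 delta after turn: [ 0.2 -0.5 -0.9]
```

View pics/s6c.png

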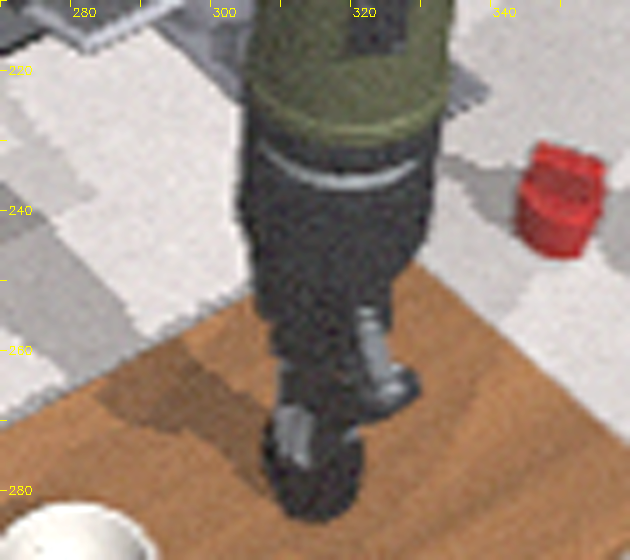

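The knob is gripped (opening 13 mm on the 14 mm bar). I'll firm the grip, lift, and turn to the shaft's yaw.

```bash
python3 -m pendant '[{"dx":0,"dy":0,"dz":0,"turn":0,"hand":0},{"dx":0,"dy":0,"dz":0,"turn":0,"hand":0},{"dx":0,"dy":0,"dz":-15,"turn":0,"hand":0},{"dx":0,"dy":0,"dz":-35,"turn":0,"hand":0},{"dx":0,"dy":0,"dz":-45,"turn":-8,"hand":0},{"dx":0,"dy":0,"dz":-45,"turn":-8,"hand":0},{"dx":0,"dy":0,"dz":-45,"turn":-8,"hand":0},{"dx":0,"dy":0,"dz":0,"turn":-8,"hand":0}]' 80; python3 -m pendant '[{"dx":0,"dy":0,"dz":0,"turn":-8,"hand":0},{"dx":0,"dy":0,"dz":0,"turn":-8,"hand":0},{"dx":0,"dy":0,"dz":0,"turn":-4,"hand":0},{"dx":0,"dy":0,"dz":0,"turn":0,"hand":0}]'; python3 go.py .5435 -.141 .23 -47.5
```

```text
clock: 10.1
tcp_pos: [0.5514, 0.2618, 0.24]
eef_rot: [-2.605, 1.736, -0.008]
force: [0.3, 0.6, -0.9]
opening: 0.012
clock: 10.5
tcp_pos: [0.5478, 0.2607, 0.2324]
eef_rot: [2.874, -1.27, -0.0]
force: [-0.1, 0.9, -0.5]
opening: 0.0118
t 10.5 tcp [0.5478 0.2607 0.2324] yaw -47.68 tilt z [-0.  0. -1.] F [-0.1  0.9 -0.5] open 0.0118 j [-1.    0.25  0.61  1.58 -0.15  1.35 -1.2 ]
tool delta mm (before turning): [294.1 273.6   2.4]
turn deg: -0.18 delta after turn: [293.3 274.6   2.4]
```

```bash
python3 -m pendant '[{"dx":15,"dy":14,"dz":0,"turn":0,"hand":0},{"dx":29,"dy":27,"dz":0,"turn":0,"hand":0},{"dx":29,"dy":27,"dz":0,"turn":0,"hand":0},{"dx":29,"dy":27,"dz":0,"turn":0,"hand":0},{"dx":29,"dy":27,"dz":0,"turn":0,"hand":0},{"dx":29,"dy":27,"dz":0,"turn":0,"hand":0},{"dx":29,"dy":27,"dz":0,"turn":0,"hand":0},{"dx":29,"dy":27,"dz":0,"turn":0,"hand":0}]'; python3 -m pendant '[{"dx":29,"dy":27,"dz":0,"turn":0,"hand":0},{"dx":29,"dy":27,"dz":0,"turn":0,"hand":0},{"dx":16,"dy":14,"dz":0,"turn":0,"hand":0},{"dx":0,"dy":0,"dz":0,"turn":0,"hand":0},{"dx":0,"dy":0,"dz":0,"turn":0,"hand":0}]'; python3 go.py .5435 -.141 .21 -47.5
python3 - <<'E'
from h import *
for n in("scene","top"): 
    I=env.read_camera(n);cv2.imwrite(f"pics/{n}7.png",I)
I=cv2.imread("pics/scene7.png");crop(I,215,110,80,80,7,"pics/s7c.png")
I=cv2.imread("pics/top7.png");crop(I,300,150,90,80,7,"pics/t7c.png")
E
```

```text
clock: 11.3
tcp_pos: [0.5438, -0.0397, 0.2321]
eef_rot: [-2.871, 1.273, 0.0]
force: [0.9, -0.1, -0.8]
opening: 0.0118
clock: 11.8
tcp_pos: [0.5436, -0.138, 0.2319]
eef_rot: [-2.871, 1.273, 0.001]
force: [-0.1, 1.1, -0.4]
opening: 0.0121
t 11.8 tcp [ 0.5436 -0.138   0.2319] yaw -47.83 tilt z [-0.     0.001 -1.   ] F [-0.1  1.1 -0.4] open 0.0121 j [-0.58  0.17  0.87  1.7  -0.13  1.33 -0.51]
tool delta mm (before turning): [ 2.2  2.1 21.9]
turn deg: -0.33 delta after turn: [ 2.1  2.1 21.9]
```

View pics/s7c.png

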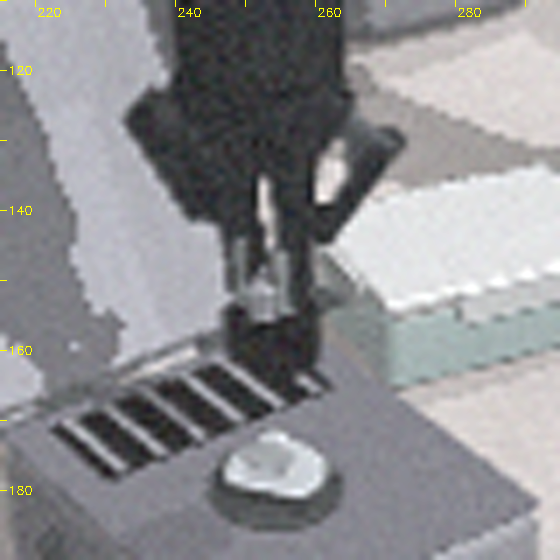

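View pics/t7c.png

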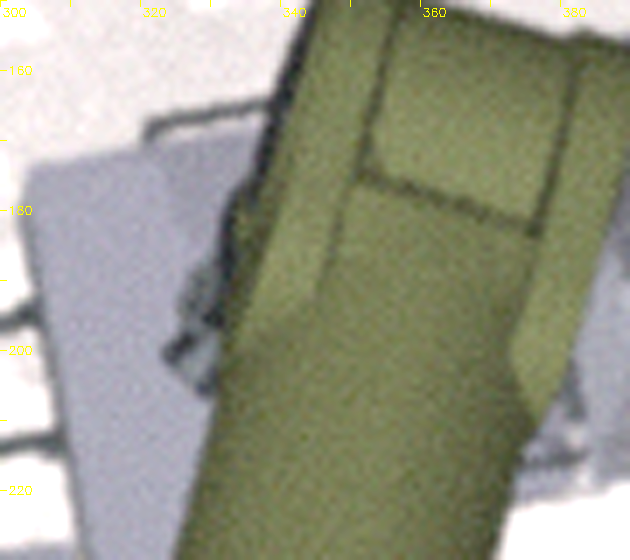

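The held knob is at about (252,156) in the scene view, and the shaft below it at about (253,176). The arm hides the top view, so I'll overlay the models in the scene view.

```bash
cat > ov.py <<'E'
from fit import *
from scipy.spatial.transform import Rotation as Ro
def ov(img,out,kx,ky,kz,kyaw,sx,sy,syaw,win=(230,135,45,55),s=12,n="scene",sd=0):
    I=cv2.imread(img);x0,y0,w,h=win
    c=cv2.convertScaleAbs(cv2.resize(I[y0:y0+h,x0:x0+w],None,fx=s,fy=s,interpolation=cv2.INTER_CUBIC),alpha=1.8,beta=15)
    def P(p): return ((proj(n,p)-[x0-.5,y0-.5])*s).astype(np.int32)
    t0=np.radians(syaw);t=np.arccos(17/25);th=np.linspace(t,2*np.pi-t,60)+t0
    cv2.polylines(c,[P(np.c_[sx+.025*np.cos(th),sy+.025*np.sin(th),np.full(60,.134-sd)])],True,(0,0,255),1)
    a=np.radians(kyaw);R=np.array([[np.cos(a),-np.sin(a),0],[np.sin(a),np.cos(a),0],[0,0,1]])
    for B,col in((SK,(0,255,0)),(BAR,(255,128,0))):
        q=P(B@R.T+[kx,ky,kz])
        h2=len(q)//2
        for k in(q[:h2],q[h2:]): cv2.polylines(c,[k],True,col,1)
    cv2.imwrite(out,c)
E
python3 - <<'E'
from ov import *
ov("pics/scene7.png","pics/ov7.png",.5436,-.138,.203,42.2,.544,-.1395,42.5)
E
```

```text
(no output)
```

View pics/ov7.png

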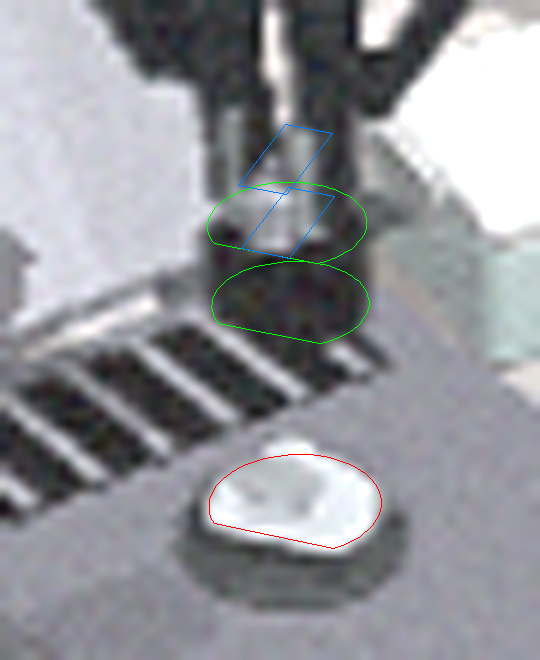

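The overlays agree: scene and top biases average out, and the TCP at the grasp matched that average. The target for the TCP is about (0.5434,-0.1407). Lowering to just above the shaft.

```bash
python3 -m pendant '[{"dx":2,"dy":2,"dz":15,"turn":-0.2,"hand":0},{"dx":0,"dy":0,"dz":15,"turn":0,"hand":0},{"dx":0,"dy":0,"dz":11,"turn":0,"hand":0},{"dx":0,"dy":0,"dz":0,"turn":0,"hand":0},{"dx":0,"dy":0,"dz":0,"turn":0,"hand":0}]'; python3 go.py .5434 -.1407 .187 -47.5
python3 - <<'E'
from ov import *
cv2.imwrite("pics/scene8.png",env.read_camera("scene"))
p=env.sense()['tcp_pos']
ov("pics/scene8.png","pics/ov8.png",p[0]+.0004,p[1]+.0004,p[2]-.029,42.5,.5445,-.1388,42.5)
E
```

```text
clock: 12.4
tcp_pos: [0.544, -0.1399, 0.1903]
eef_rot: [2.876, -1.264, -0.001]
force: [0.5, -0.2, -0.9]
opening: 0.012
t 12.4 tcp [ 0.544  -0.1399  0.1903] yaw -47.45 tilt z [-0.001 -0.    -1.   ] F [ 0.5 -0.2 -0.9] open 0.012 j [-0.56  0.21  0.87  1.76 -0.16  1.26 -0.48]
tool delta mm (before turning): [0.2 1.  3.3]
turn deg: 0.05 delta after turn: [0.2 1.  3.3]
```

View pics/ov8.png

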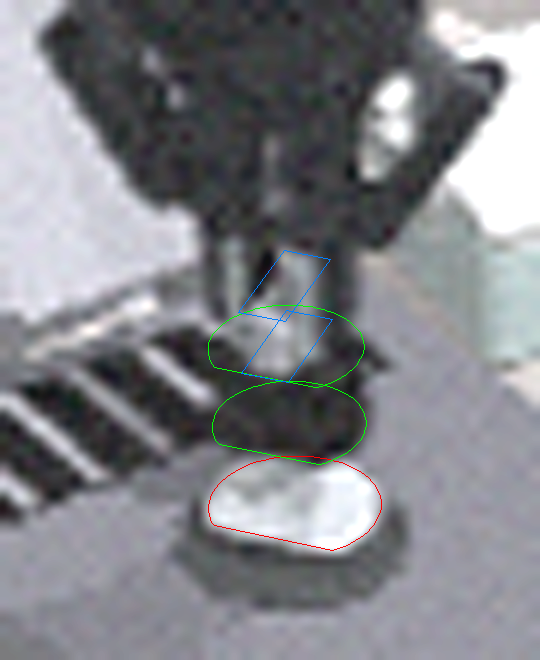

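Aligned within about 1 mm. Lowering onto the shaft while watching the force.

```bash
python3 -m pendant '[{"dx":0,"dy":0.7,"dz":4,"turn":0,"hand":0},{"dx":0,"dy":0,"dz":4,"turn":0,"hand":0},{"dx":0,"dy":0,"dz":3,"turn":0,"hand":0},{"dx":0,"dy":0,"dz":3,"turn":0,"hand":0},{"dx":0,"dy":0,"dz":0,"turn":0,"hand":0}]'; python3 go.py .5434 -.1407 .163 -47.5
```

```text
clock: 12.95
tcp_pos: [0.5434, -0.1404, 0.1763]
eef_rot: [2.876, -1.264, -0.001]
force: [0.2, -0.2, -0.6]
opening: 0.0116
t 12.95 tcp [ 0.5434 -0.1404  0.1763] yaw -47.46 tilt z [-0.001  0.    -1.   ] F [ 0.2 -0.2 -0.6] open 0.0116 j [-0.55  0.22  0.86  1.77 -0.18  1.23 -0.47]
tool delta mm (before turning): [ 0.2  0.2 13.3]
turn deg: 0.04 delta after turn: [ 0.2  0.2 13.3]
```

The underside is 7 mm below the shaft top with no force, so the shaft is in the bore. Continuing.

```bash
python3 -m pendant '[{"dx":0,"dy":0,"dz":3,"turn":0,"hand":0},{"dx":0,"dy":0,"dz":3,"turn":0,"hand":0},{"dx":0,"dy":0,"dz":3,"turn":0,"hand":0},{"dx":0,"dy":0,"dz":3,"turn":0,"hand":0},{"dx":0,"dy":0,"dz":0,"turn":0,"hand":0}]'; python3 go.py .5434 -.1407 .155 -47.5;python3 -m pendant '[{"dx":0,"dy":0,"dz":2,"turn":0,"hand":0},{"dx":0,"dy":0,"dz":2,"turn":0,"hand":0},{"dx":0,"dy":0,"dz":0,"turn":0,"hand":0}]'; python3 go.py .5434 -.1407 .155 -47.5
```

```text
clock: 13.45
tcp_pos: [0.5434, -0.1404, 0.1643]
eef_rot: [2.876, -1.264, -0.001]
force: [-0.0, 0.4, -1.2]
opening: 0.0119
t 13.45 tcp [ 0.5434 -0.1404  0.1643] yaw -47.46 tilt z [-0.001  0.    -1.   ] F [-0.   0.4 -1.2] open 0.0119 j [-0.55  0.23  0.86  1.79 -0.19  1.21 -0.46]
tool delta mm (before turning): [0.2 0.1 9.3]
turn deg: 0.04 delta after turn: [0.2 0.2 9.3]
clock: 13.75
tcp_pos: [0.5439, -0.1406, 0.1612]
eef_rot: [-2.876, 1.264, -0.001]
force: [-1.5, 0.7, 4.9]
opening: 0.0118
t 13.75 tcp [ 0.5439 -0.1406  0.1612] yaw -47.46 tilt z [ 0.  0. -1.] F [-1.5  0.7  4.9] open 0.0118 j [-0.55  0.23  0.86  1.79 -0.19  1.2  -0.46]
tool delta mm (before turning): [-0.2  0.5  6.2]
turn deg: 0.04 delta after turn: [-0.2  0.5  6.2]
```

Collar contact came at TCP z≈0.163, exactly where a fully home knob should meet it, with a force of about 5 N. Pressing to the bottom.

```bash
python3 -m pendant '[{"dx":0,"dy":0,"dz":2,"turn":0,"hand":0},{"dx":0,"dy":0,"dz":2,"turn":0,"hand":0},{"dx":0,"dy":0,"dz":2,"turn":0,"hand":0},{"dx":0,"dy":0,"dz":0,"turn":0,"hand":0},{"dx":0,"dy":0,"dz":0,"turn":0,"hand":0}]'; python3 go.py .5434 -.1407 .155 -47.5
```

```text
clock: 14.25
tcp_pos: [0.544, -0.1406, 0.1557]
eef_rot: [-2.875, 1.264, -0.001]
force: [-2.9, 1.2, 8.5]
opening: 0.0118
t 14.25 tcp [ 0.544  -0.1406  0.1557] yaw -47.46 tilt z [ 0.001  0.    -1.   ] F [-2.9  1.2  8.5] open 0.0118 j [-0.54  0.24  0.86  1.8  -0.2   1.19 -0.45]
tool delta mm (before turning): [-0.3  0.5  0.7]
turn deg: 0.04 delta after turn: [-0.3  0.5  0.7]
```

```bash
python3 -m pendant '[{"dx":0,"dy":0,"dz":1.5,"turn":0,"hand":0},{"dx":0,"dy":0,"dz":1.5,"turn":0,"hand":0},{"dx":0,"dy":0,"dz":0,"turn":0,"hand":0},{"dx":0,"dy":0,"dz":0,"turn":0,"hand":0}]'; python3 go.py .5434 -.1407 .155 -47.5
```

```text
clock: 14.65
tcp_pos: [0.5441, -0.1407, 0.155]
eef_rot: [-2.874, 1.264, -0.0]
force: [-8.1, 3.3, 21.8]
opening: 0.0122
t 14.65 tcp [ 0.5441 -0.1407  0.155 ] yaw -47.47 tilt z [ 0.001  0.002 -1.   ] F [-8.1  3.3 21.8] open 0.0122 j [-0.54  0.24  0.86  1.8  -0.2   1.19 -0.45]
tool delta mm (before turning): [-0.4  0.6  0. ]
turn deg: 0.03 delta after turn: [-0.4  0.6  0. ]
```

The force rose to 21.8 N at TCP z=0.155, exactly 8 mm below first contact, so the shaft has bottomed. I'll check the picture and see whether it holds steady.

```bash
python3 -m pendant '[{"dx":0,"dy":0,"dz":0,"turn":0,"hand":0},{"dx":0,"dy":0,"dz":0,"turn":0,"hand":0},{"dx":0,"dy":0,"dz":0,"turn":0,"hand":0},{"dx":0,"dy":0,"dz":0,"turn":0,"hand":0},{"dx":0,"dy":0,"dz":0,"turn":0,"hand":0}]'; python3 - <<'E'
from ov import *
cv2.imwrite("pics/scene9.png",env.read_camera("scene"))
p=env.sense()['tcp_pos'];print(env.sense()['force'].round(1),p)
ov("pics/scene9.png","pics/ov9.png",p[0]+.0004,p[1]+.0004,p[2]-.029,42.5,.5445,-.1388,42.5,sd=.008)
E
```

```text
clock: 15.15
tcp_pos: [0.5441, -0.1406, 0.1551]
eef_rot: [-2.874, 1.263, -0.0]
force: [-8.5, 2.2, 22.7]
opening: 0.012
[-8.1  2.9 22.9] [ 0.54411444 -0.14058784  0.15505177]
```

View pics/ov9.png

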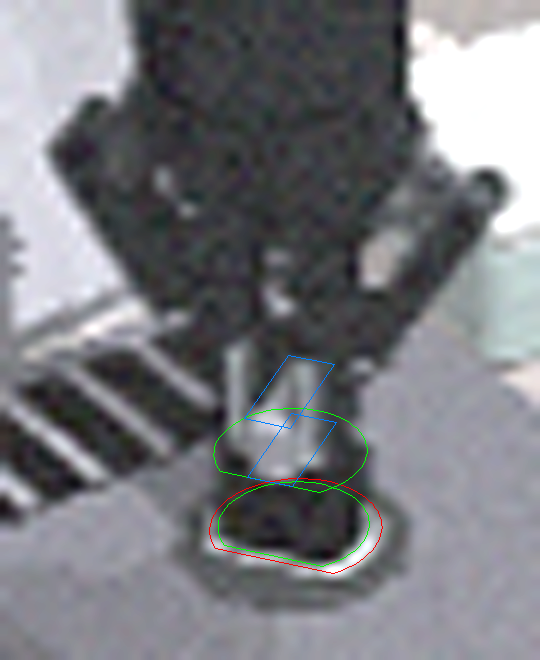

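View pics/scene9.png

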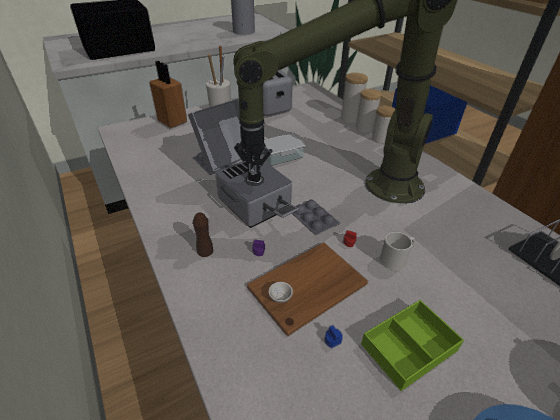

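The knob at about (254,178) sits on the collar with the two flats parallel and a thin rim of collar showing. The lid is open, the bystanders haven't moved, and the force is steady at about 23 N. Handing in.

```bash
python3 - <<'E'
from rig import env
print(env.hand_in()); s=env.sense(); print(s['clock'],s['tcp_pos'],s['force'],s['opening'])
E
```

```text
the job is handed in; nothing more can be done
None
the job is handed in; nothing more can be done
```

The job is done and handed in at about 15 s on the robot's clock; the interface gives no verdict.

- **Pedal and lid:** I pressed the pedal to its stop (25.7 N at z = 0.064 m). After I let go, the pictures showed the pedal back up and the lid still open.
- **Knob:** I gripped the black knob by its bar, turned it about 52° to match the shaft's flat (yaw about 42.5°) and lowered it. It met no resistance until the collar, at the expected height, and I then pressed 8 mm further to the bottom of travel.

**Last checks:**
- The TCP was at z = 0.155 m, with a steady upward force of about 23 N and about 8 N of side load, and the opening showed the bar still gripped.
- The last scene picture showed the knob seated on the collar with the flats parallel, the lid open and the bystanders where they were.

**What disagreed:** the two cameras differed by 2 to 3 mm in y, so I used their average, which matched the TCP at the grasp. The arm hid the shaft from the top camera during the fit, so the final alignment was checked only in the scene view and by force and height.

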